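Put the glue stick away in the hole of the desk tidy that fits it

ROBOT

A 7-joint arm with a two-finger parallel gripper is mounted at the origin on a cart in front of the work surface, level with it; the furniture and walls round the work are solid. World frame = base frame: x ahead of the robot, y to its left, z up, the work surface at z = 0. Lengths are in m, angles in rad, forces in N, time in s.
With the tool pointing down it reaches from about 0.425 to 1.025 m from the base axis. Payload 9.4 kg.
Tool frame: the origin (TCP) lies at the very end of the fingers, on their centre line; the grasp point (between the pads) lies 19 mm behind it; z points along the fingers, y is the line along which they close (so a half turn about z gives the same grasp; the last joint's range is limited). The gripper opens to 93 mm and grips with 3 to 60 N. Pads are 15 mm wide; open, the fingers measure 128 mm over their backs; the gripper's body (75 mm by 188 mm) begins 65 mm behind the grasp point.
Start: joints at [1.245, 0.599, -0.003, 1.599, 0.002, 0.943, -0.08], TCP at [0.179, -0.703, 0.219] pointing down, gripper open.
Joint ranges: [-2.57, 2.57], [-0.35, 1.97], [-1.29, 1.29], [0.11, 2.56], [-1.05, 4.19], [0.11, 1.86], [-2.63, 2.63]. Speed limits (rad/s): [2.22, 2.22, 3.01, 3.01, 3.14, 3.14, 3.14].

INTERFACE

Orientations are given as a 3x3 rotation matrix whose columns are the frame's x, y, z axes.
In Python, from plant import robot gives the robot as it stands. The module is installed in compiled form; this text tells all that it offers.
- The arm moves only by the shell command python3 -m handwheel 'ROWS' [FORCE]. ROWS is JSON, a list of rows, each a list of 3 entries, a list of its own where there are three numbers: the turn, a rotation vector about the tool's x, y, z normalised to -1 to 1, where 1 is 120 degrees, then the shift along the tool's x, y, z normalised to -1 to 1, where 1 is 0.5 m, then the closure, from 0 (fully open) to 1 (shut). In form: [[[rx, ry, rz], [tx, ty, tz], hand], ...]. A call has exactly 5 rows; each row is the pose to reach, as a shift and turn from the pose commanded when the call began, along the tool's axes at that moment; what a row does not reach only later rows make up. A row lasts 1/10 s, in which the tool goes at most 50 mm and 8.59 degrees, less where a joint would pass 70% of its speed; a pose out of reach is approached as far as the arm can. A call with a number of a shift or a turn outside -1 to 1 is refused whole. A call with a gripper value outside its range is refused whole. The fingers move at their own pace and stop on an object; FORCE is the grip in N (left out, the last holds). Time passes only in rows, so rows that repeat a pose let the fingers close, or fill a call up. It gives the time, the measured TCP pose, the force, the opening and the grip force at its end, in the units of the state.
- robot.read_state(): the state, without advancing time (a new reading comes with each control period).
- robot.grab_frame(name): name is "scene" or "top"; returns the picture (384x512x3 uint8, red, green, blue); there is no depth.
- robot.camera_model(name): a dict with "vertical_fov" (degrees; the focal length in pixels is half the picture's height over the tangent of half this angle, whatever the lens; pixels are square), "cx", "cy" (the principal point, pixels), "D" ([k1, k2, p1, p2, k3] as OpenCV has them; the pictures are not rectified), "pose" (4x4, takes a point from camera to world coordinates). Camera axes: x right, y down, z forward; pixel columns grow to the right and rows downward; lengths in m; the calibration is good to about 2 mm. A picture is of the moment at which its call begins. camera_model takes no time and is no camera call.
- robot.finish_job(): hands the job in; it is judged then, once.
The state is a dict: "t": time; "joint_positions": joint angles; "dq": joint speeds; "tau": joint torques, N m; "ee_pos": TCP position; "ee_rot": TCP orientation; "contact_force": force on the tool from outside, world axes, zero at the start; "ft_torque": the same for the moment, N m; "finger_gap": opening from 0.0 (shut) to 1.0 (fully open); "grasp_force": force on a finger pad.
Only numpy, scipy, OpenCV 4.12 (cv2) and the standard library are available. Lean on these libraries where they do the work, as an engineer would, in place of code of your own. Each camera call takes 0.05 s, during which the arm holds its last target. There are 200 camera calls.

TASK

Put the glue stick away in the wooden desk tidy: stand it upright, cap up, all the way down in the hole that fits its thickness, which is the smallest hole it will go into, not one of the roomy ones. Then let go of it. Leave the dropper bottle and the cream pot standing where they are.

Things in the scene. Friction and masses are not known exactly. Their poses are not given: they have to be found in the camera images.
- glue_mid (a point): centre (49 mm above its foot) of the glue stick: a round stick 27 mm in diameter, 98 mm tall, about 30 g, standing loose and upright on the desk on its white foot, with a red cap (26 mm in diameter) as its upper 30 mm. z axis: along the stick, towards the cap. From run to run it swaps places with the dropper bottle or cream pot
- tidy: brown wooden block, 175 (its x) x 64 (y) x 32 mm high, fixed on the desk, turned any way. Origin: centre of its underside. Its top has a row of four round holes in order of size, centres at y = 0: diameter 18 mm at x = -72.5 mm, 33 at x = -41, 42 at x = +2.5, 52 at x = +55.5. All are 26 mm deep (flat floor 6 mm above the desk) with a 2.5 mm chamfer round the mouth
- dropper_mid (a point): centre (51 mm above the desk) of a bystander: brown dropper bottle with a black rubber top, 33 mm in diameter, 102 mm tall, standing loose
- cream_mid (a point): centre (25 mm above the desk) of a bystander: squat round cream pot with a red lid, 58 mm in diameter, 50 mm tall, standing loose
There are look-alikes about, which are no part of the job. Leave any yellow look-alike of the part that bears glue_mid alone.

How it is judged:
At the end, for the whole second after the job is handed in: The glue stick stands at rest in the 33 mm hole: its centre within 12 mm of the hole's axis along the block's x and y, its foot on the hole's floor (centre 45 to 61 mm above the block's underside), cap up and within 0.2 rad of upright (x of glue_mid in the frame of tidy between -0.053 and -0.029 m and y of glue_mid in the frame of tidy between -0.012 and 0.012 m and z of glue_mid in the frame of tidy between 0.045 and 0.061 m and angle between glue_mid's own z axis and vertical below 0.2 rad and linear speed of glue below 0.02 m/s); the robot touches nothing.
It fails at once if the dropper bottle is shifted or tipped (its centre moved more than 25 mm) (distance of dropper_mid from where it was at the start of the episode above 0.025 m).
It fails at once if the cream pot is shifted or tipped (its centre moved more than 25 mm) (distance of cream_mid from where it was at the start of the episode above 0.025 m).
It also fails if it takes over 35 s, if anything falls off the work surface, if the arm or the gripper's body presses on something with over 40 N, if the wrist force passes 120 N, or if a joint passes its speed limit or range.

## Working session

There is one attempt and no reset: what is moved stays moved. The work goes in short steps, Python scripts to look and compute and a shell command to move; the robot and the scene stay as the last step left them, time stands still between calls to the robot, and variables do not carry over. Pictures are saved under pics/ and viewed, at most 10 in all, crops included, and the job is handed in when it is done.

```bash
mkdir -p pics; cat > h.py <<'E'
import numpy as np, cv2
from plant import robot
def K(n):
    m=robot.camera_model(n); f=192/np.tan(np.radians(m["vertical_fov"])/2)
    return np.array([[f,0,m["cx"]],[0,f,m["cy"]],[0,0,1]]),np.array(m["D"],float),np.array(m["pose"])
def ray(n,u,v):
    k,d,P=K(n); p=cv2.undistortPoints(np.array([[[u,v]]],float),k,d)[0,0]
    return P[:3,3],P[:3,:3]@np.array([p[0],p[1],1])
def onz(n,u,v,z):
    o,r=ray(n,u,v); return o+r*(z-o[2])/r[2]
def proj(n,X):
    k,d,P=K(n); R=P[:3,:3].T; 
    return cv2.projectPoints(np.atleast_2d(np.array(X,float)),cv2.Rodrigues(R)[0],-R@P[:3,3],k,d)[0][:,0]
def grab(n,f,crop=None,s=1):
    im=robot.grab_frame(n)[:,:,::-1]; 
    if crop: a,b,c,e=crop; im=im[b:e,a:c]
    cv2.imwrite("pics/"+f,cv2.resize(im,None,fx=s,fy=s,interpolation=cv2.INTER_CUBIC))
E
python3 - <<'E'
from h import *
np.set_printoptions(precision=3,suppress=True)
a=robot.grab_frame("scene");b=robot.grab_frame("top")
cv2.imwrite("pics/s0.png",a[:,:,::-1]);cv2.imwrite("pics/t0.png",b[:,:,::-1])
for n in("scene","top"):print(*K(n))
s=robot.read_state();print(s["ee_pos"],s["ee_rot"],s["t"],s["finger_gap"])
E
```

```text
[[436.907   0.    251.395]
 [  0.    436.907 189.922]
 [  0.      0.      1.   ]] [0.009 0.    0.    0.    0.   ] [[-0.89  -0.333  0.311  0.177]
 [-0.455  0.64  -0.619  0.301]
 [ 0.007 -0.693 -0.721  0.773]
 [ 0.     0.     0.     1.   ]]
[[375.466   0.    260.467]
 [  0.    375.466 193.303]
 [  0.      0.      1.   ]] [-0.002  0.     0.     0.     0.   ] [[ 0.004 -0.991  0.137  0.348]
 [-1.    -0.006 -0.012 -0.338]
 [ 0.013 -0.137 -0.991  0.917]
 [ 0.     0.     0.     1.   ]]
[ 0.178 -0.702  0.218] [[ 0.969  0.246 -0.   ]
 [ 0.246 -0.969  0.001]
 [-0.    -0.001 -1.   ]] 0.1 1.0024836462514055
```

View pics/s0.png

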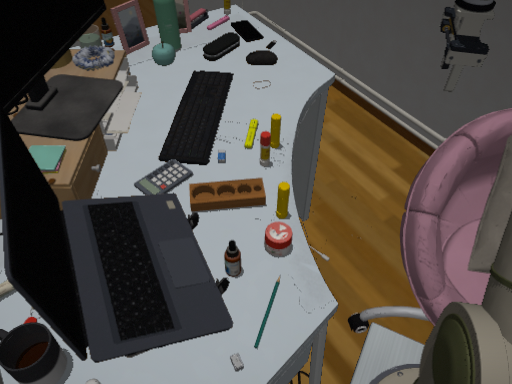

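View pics/t0.png

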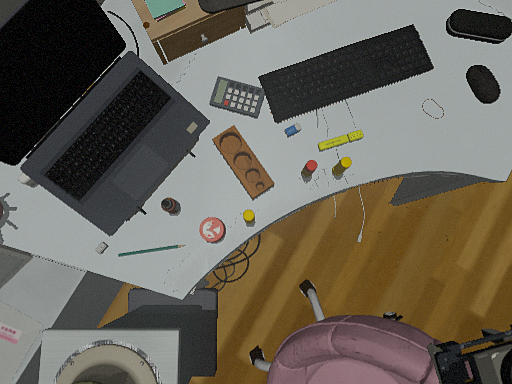

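The red-capped glue stick is at scene (265,148) and top (311,166), with a yellow look-alike right beside it at top (345,162). The tidy is at top (243,162). The cream pot (212,230) and dropper (170,205) stand clear of it. Next I'll enlarge crops of both views.

```bash
python3 - <<'E'
import cv2
t=cv2.imread("pics/t0.png");s=cv2.imread("pics/s0.png")
cv2.imwrite("pics/t1.png",cv2.resize(t[115:215,200:360],None,fx=5,fy=5,interpolation=cv2.INTER_CUBIC))
cv2.imwrite("pics/s1.png",cv2.resize(s[105:225,180:300],None,fx=5,fy=5,interpolation=cv2.INTER_CUBIC))
E
```

```text
(no output)
```

View pics/t1.png

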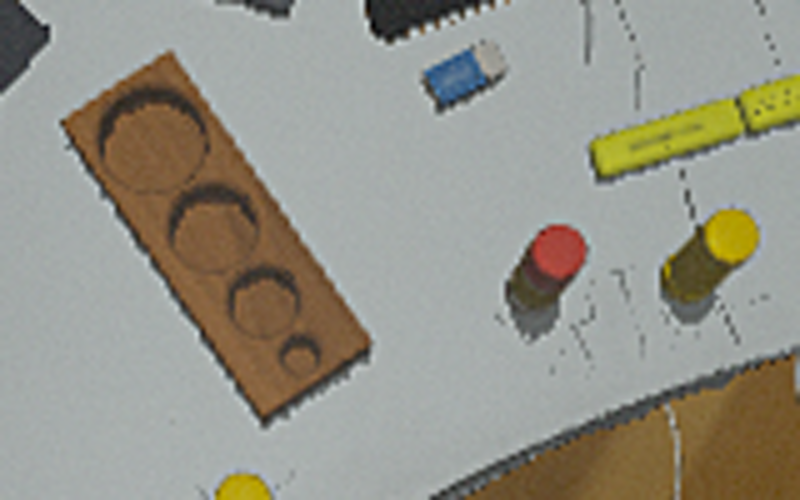

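View pics/s1.png

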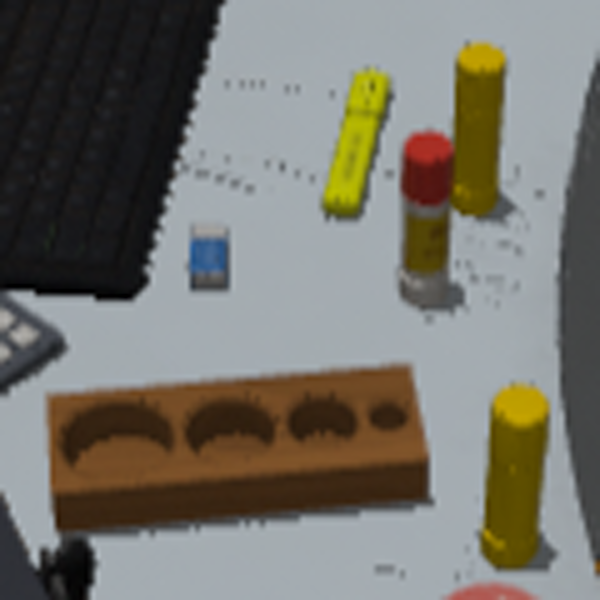

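The top crop shows the cap's top at (558,252), the 33 mm hole's mouth at (264,301), and the other mouths at (153,140), (213,228) and (300,355). In the scene crop the cap's top is at (428,146) and the 33 mm mouth at (322,422).

```bash
cat >> h.py <<'E'
def tr(pts):
    A=0;b=0
    for n,(u,v) in pts:
        o,r=ray(n,u,v); r=r/np.linalg.norm(r); M=np.eye(3)-np.outer(r,r); A=A+M; b=b+M@o
    return np.linalg.solve(A,b)
E
python3 - <<'E'
from h import *
np.set_printoptions(precision=4,suppress=True)
T=lambda x,y:(200+(x-2)/5,115+(y-2)/5)
S=lambda x,y:(180+(x-2)/5,105+(y-2)/5)
for nm,t,s,z in [("cap",(558,252),(428,146),.098),("h52",(153,140),(118,438),.032),("h42",(213,228),(230,429),.032),("h33",(264,301),(322,422),.032),("h18",(300,355),(388,416),.032),("yel",(732,236),(481,58),.098)]:
    print(nm,onz("top",*T(*t),z),onz("scene",*S(*s),z),tr([("top",T(*t)),("scene",S(*s))]))
h=[onz("top",*T(*t),.032)for t in[(153,140),(213,228),(264,301),(300,355)]]
print(np.linalg.norm(np.diff(h,axis=0),axis=1))
for c in[(171,52),(63,122),(264,413),(370,345)]:print(onz("top",*T(*c),.032))
for y in((242,480),(265,148)): pass
print("yel2",onz("top",248.5,214,.098),"foot",onz("scene",*S(425,300),0),"cream",onz("top",212,230,.05),"drop",onz("top",170,204,.1))
E
```

```text
cap [ 0.5253 -0.4611  0.098 ] [ 0.5247 -0.4628  0.098 ] [ 0.5244 -0.461   0.0995]
h52 [ 0.5935 -0.2753  0.032 ] [ 0.5931 -0.2762  0.032 ] [ 0.5929 -0.2755  0.0329]
h42 [ 0.5501 -0.3048  0.032 ] [ 0.5495 -0.3054  0.032 ] [ 0.5497 -0.305   0.0325]
h33 [ 0.5146 -0.3296  0.032 ] [ 0.5133 -0.3293  0.032 ] [ 0.5142 -0.3298  0.0314]
h18 [ 0.4885 -0.347   0.032 ] [ 0.4875 -0.3472  0.032 ] [ 0.488  -0.3471  0.032 ]
yel [ 0.5331 -0.5391  0.098 ] [ 0.5317 -0.5394  0.098 ] [ 0.5324 -0.5393  0.098 ]
[0.0524 0.0433 0.0313]
[ 0.6377 -0.2834  0.032 ]
[ 0.6021 -0.2316  0.032 ]
[ 0.4605 -0.33    0.032 ]
[ 0.4936 -0.3804  0.032 ]
yel2 [ 0.4151 -0.3224  0.098 ] foot [ 0.5214 -0.4591  0.    ] cream [ 0.3818 -0.238   0.05  ] drop [ 0.4358 -0.1511  0.1   ]
```

The measurements check out: the cap triangulates to z≈0.099, and the hole spacings are 52, 43 and 31 mm. That gives the glue at (0.525, -0.462) and the 33 mm hole at (0.514, -0.3295). I'll close the fingers along a direction of about -15°, which clears the yellow neighbour, and start by moving above the glue stick.

```bash
cat >> h.py <<'E'
def need(x,y,z,ydir=-15):
    s=robot.read_state(); R=np.array(s["ee_rot"]); a=np.radians(ydir)
    Y=np.array([np.cos(a),np.sin(a),0]); Z=np.array([0,0,-1.]); T=np.c_[np.cross(Y,Z),Y,Z]
    r=cv2.Rodrigues(R.T@T)[0].ravel()/np.radians(120)
    d=R.T@(np.array([x,y,z])-s["ee_pos"])/0.5
    print("t",s["t"],"pos",np.round(s["ee_pos"],4),"turn",np.round(r,4),"shift",np.round(d,4),"F",np.round(s["contact_force"],1),"gap",round(s["finger_gap"],3),"grip",np.round(s["grasp_force"],1))
E
python3 -m handwheel '[[[0,0,-0.07],[0.09,-0.03,0],0],[[0,0,-0.14],[0.18,-0.06,0],0],[[0,0,-0.21],[0.27,-0.1,0],0],[[0,0,-0.28],[0.36,-0.13,0],0],[[0,0,-0.35],[0.45,-0.16,0],0]]' 30
python3 -c "
from h import *
need(.525,-.4617,.19)"
```

```text
t: 0.6
ee_pos: [0.3781, -0.5683, 0.2184]
ee_rot: [[0.551, 0.835, -0.0], [0.835, -0.551, 0.0], [0.0, -0.0, -1.0]]
contact_force: [1.2, -0.6, 0.3]
finger_gap: 0.998
grasp_force: 0.0
t 0.6 pos [ 0.3781 -0.5683  0.2184] turn [-0.0002 -0.     -0.1534] shift [0.3398 0.1279 0.0568] F [ 1.2 -0.6  0.3] gap 0.998 grip 0.0
```

```bash
python3 -m handwheel '[[[0,0,-0.07],[0.09,0.03,0],0],[[0,0,-0.14],[0.18,0.07,0],0],[[0,0,-0.153],[0.26,0.1,0.02],0],[[0,0,-0.153],[0.34,0.128,0.05],0],[[0,0,-0.153],[0.34,0.128,0.057],0]]'
python3 - <<'E'
from h import *
need(.525,-.4617,.056)
a=robot.grab_frame("scene")[90:200,200:340];b=robot.grab_frame("top")[115:215,230:370]
cv2.imwrite("pics/c2.png",cv2.resize(np.vstack([a,b])[:,:,::-1],None,fx=2.8,fy=2.8,interpolation=cv2.INTER_CUBIC))
E
```

```text
t: 1.1
ee_pos: [0.53, -0.4572, 0.1883]
ee_rot: [[0.257, 0.966, 0.001], [0.966, -0.257, 0.005], [0.005, 0.0, -1.0]]
contact_force: [0.3, 1.5, -1.0]
finger_gap: 1.001
grasp_force: 0.0
t 1.1 pos [ 0.53   -0.4572  0.1883] turn [ 0.0001 -0.0023  0.001 ] shift [-0.0127 -0.0074  0.2645] F [ 0.3  1.5 -1. ] gap 1.001 grip 0.0
```

View pics/c2.png

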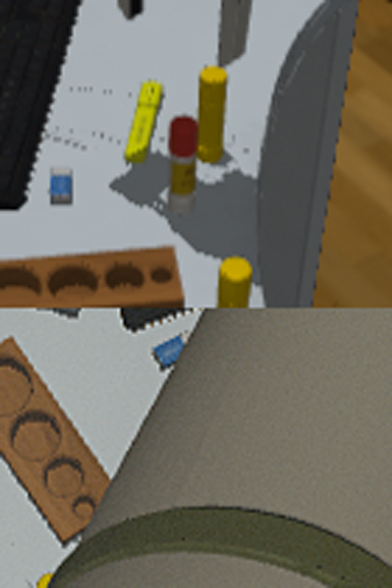

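The scene view shows the fingers (tips at (130,5) and (235,40) in the crop) straddling the glue stick at (183,160), well clear of the yellow one. In the top view the arm hides them. I'll check the settled pose before descending.

```bash
python3 -c "
from h import *
need(.525,-.4617,.056)"
```

```text
t 1.2 pos [ 0.5249 -0.4625  0.1887] turn [-0.001  -0.0005 -0.002 ] shift [0.0013 0.0003 0.2655] F [ 0.2 -0.2 -0.7] gap 0.999 grip 0.0
```

```bash
python3 -m handwheel '[[[0,0,0],[0,0,0.07],0],[[0,0,0],[0,0,0.14],0],[[0,0,0],[0,0,0.21],0],[[0,0,0],[0,0,0.265],0],[[0,0,0],[0,0,0.265],0]]' 20
python3 -m handwheel '[[[0,0,0],[0,0,0],0.4],[[0,0,0],[0,0,0],0.6],[[0,0,0],[0,0,0],0.8],[[0,0,0],[0,0,0],0.9],[[0,0,0],[0,0,0],0.9]]' 20
python3 -c "
from h import *
need(.525,-.4617,.14)"
```

```text
t: 1.7
ee_pos: [0.521, -0.4642, 0.0541]
ee_rot: [[0.267, 0.964, -0.006], [0.964, -0.267, 0.003], [0.001, -0.006, -1.0]]
contact_force: [-1.5, 0.8, 0.1]
finger_gap: 1.001
grasp_force: 0.0
t: 2.2
ee_pos: [0.5248, -0.4642, 0.0585]
ee_rot: [[0.265, 0.964, 0.001], [0.964, -0.265, -0.001], [-0.001, 0.001, -1.0]]
contact_force: [0.4, 0.5, 0.3]
finger_gap: 0.622
grasp_force: 0.0
t 2.2 pos [ 0.5248 -0.4642  0.0585] turn [ 0.0005  0.0003 -0.0032] shift [ 0.0048 -0.0007 -0.1629] F [0.4 0.5 0.3] gap 0.622 grip 0.0
```

```bash
for i in 1 2; do python3 -m handwheel '[[[0,0,0],[0,0,0],0.9],[[0,0,0],[0,0,0],0.9],[[0,0,0],[0,0,0],0.9],[[0,0,0],[0,0,0],0.9],[[0,0,0],[0,0,0],0.9]]' 20; done
python3 -c "
from h import *
need(.525,-.4617,.14)"
```

```text
t: 2.7
ee_pos: [0.5245, -0.4639, 0.0575]
ee_rot: [[0.265, 0.964, -0.0], [0.964, -0.265, 0.0], [0.0, -0.0, -1.0]]
contact_force: [0.0, 0.6, -0.6]
finger_gap: 0.281
grasp_force: 20.0
t: 3.2
ee_pos: [0.5245, -0.4639, 0.0576]
ee_rot: [[0.265, 0.964, -0.0], [0.964, -0.265, 0.0], [-0.0, -0.0, -1.0]]
contact_force: [0.1, -0.6, 0.3]
finger_gap: 0.283
grasp_force: 20.0
t 3.2 pos [ 0.5245 -0.4639  0.0576] turn [-0.      0.     -0.0032] shift [ 0.0045 -0.0002 -0.1648] F [ 0.1 -0.6  0.3] gap 0.283 grip 20.0
```

Gripped: the gap is 26 mm and the grip 20 N. I'll lift it and carry it towards the hole.

```bash
python3 -m handwheel '[[[0,0,0],[0,0,-0.04],0.9],[[0,0,0],[0,0,-0.08],0.9],[[0,0,0],[0,0,-0.12],0.9],[[0,0,0],[0,0,-0.14],0.9],[[0,0,0],[0,0,-0.14],0.9]]' 20
python3 -c "
from h import *
need(.514,-.3295,.1276)"
```

```text
t: 3.7
ee_pos: [0.5252, -0.4644, 0.1291]
ee_rot: [[0.265, 0.964, 0.002], [0.964, -0.265, -0.002], [-0.001, 0.002, -1.0]]
contact_force: [-0.1, 0.4, -0.4]
finger_gap: 0.279
grasp_force: 20.0
t 3.7 pos [ 0.5252 -0.4644  0.1291] turn [ 0.0011  0.0005 -0.0033] shift [ 0.2542 -0.0931  0.0024] F [-0.1  0.4 -0.4] gap 0.279 grip 20.0
```

```bash
python3 -m handwheel '[[[0,0,0],[0.06,-0.023,0],0.9],[[0,0,0],[0.12,-0.046,0],0.9],[[0,0,0],[0.18,-0.068,0],0.9],[[0,0,0],[0.23,-0.085,0],0.9],[[0,0,0],[0.254,-0.093,0],0.9]]' 20
python3 -m handwheel '[[[0,0,0],[0,0,0],0.9],[[0,0,0],[0,0,0],0.9],[[0,0,0],[0,0,0],0.9],[[0,0,0],[0,0,0],0.9],[[0,0,0],[0,0,0],0.9]]' 20
python3 - <<'E'
from h import *
need(.514,-.3295,.064)
a=robot.grab_frame("scene")[110:230,190:310];b=robot.grab_frame("top")[115:215,200:320]
cv2.imwrite("pics/s3.png",cv2.resize(a[:,:,::-1],None,fx=5,fy=5,interpolation=cv2.INTER_CUBIC))
cv2.imwrite("pics/t3.png",cv2.resize(b[:,:,::-1],None,fx=5,fy=5,interpolation=cv2.INTER_CUBIC))
E
```

```text
t: 4.2
ee_pos: [0.513, -0.3263, 0.1267]
ee_rot: [[0.263, 0.965, -0.001], [0.965, -0.263, 0.002], [0.001, -0.002, -1.0]]
contact_force: [0.1, -0.6, -0.1]
finger_gap: 0.275
grasp_force: 20.0
t: 4.7
ee_pos: [0.5132, -0.3301, 0.1274]
ee_rot: [[0.267, 0.964, -0.0], [0.964, -0.267, -0.0], [-0.0, -0.0, -1.0]]
contact_force: [-0.3, 0.3, -0.8]
finger_gap: 0.278
grasp_force: 20.0
t 4.7 pos [ 0.5132 -0.3301  0.1274] turn [-0.      0.0001 -0.0038] shift [0.0016 0.0012 0.1268] F [-0.3  0.3 -0.8] gap 0.278 grip 20.0
```

View pics/s3.png

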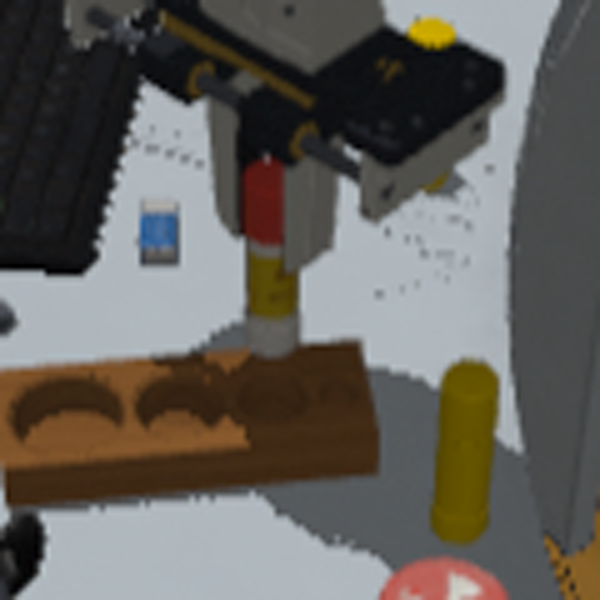

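The scene crop shows the stick held upright over the dark 33 mm hole at (272,400). Its foot silhouette runs from x≈248 to 300 and its lowest point is at (274,356). I'll compare that with the prediction.

```bash
python3 - <<'E'
from h import *
a=np.linspace(0,6.28,200)
for dx,dy in((0,0),(.004,0),(0,.004)):
    P=np.c_[.514+dx+.0135*np.cos(a),-.3295+dy+.0135*np.sin(a),0*a+.070]
    p=(proj("scene",P)-[190,110])*5+2
    print(dx,dy,p.min(0),p.max(0))
P=np.c_[.514+.0165*np.cos(a),-.3295+.0165*np.sin(a),0*a+.032]
p=(proj("scene",P)-[190,110])*5+2; print("hole",p.min(0),p.max(0))
E
```

```text
0 0 [240.9776063  318.30855843] [299.87085469 359.60726175]
0.004 0 [233.30245075 315.53983506] [292.12717248 356.73480945]
0 0.004 [236.82432904 323.64914672] [295.86584057 365.15189786]
hole [235.88247022 371.39311842] [305.94642461 421.80414117]
```

```bash
python3 - <<'E'
import cv2, numpy as np
from h import proj
im=cv2.imread("pics/s3.png")
a=np.linspace(0,6.28,200)
big=cv2.resize(im[270:450,180:380],None,fx=3,fy=3,interpolation=cv2.INTER_CUBIC)
g=np.clip(big*1.6,0,255).astype(np.uint8)
for r,z,c in((.0135,.070,(0,255,0)),(.0165,.032,(255,255,0)),(.019,.032,(255,0,255))):
    p=(proj("scene",np.c_[.514+r*np.cos(a),-.3295+r*np.sin(a),0*a+z])-[190,110])*5+2
    cv2.polylines(g,[np.int32((p-[180,270])*3)],True,c,1)
cv2.imwrite("pics/s4.png",g)
E
```

```text
(no output)
```

View pics/s4.png

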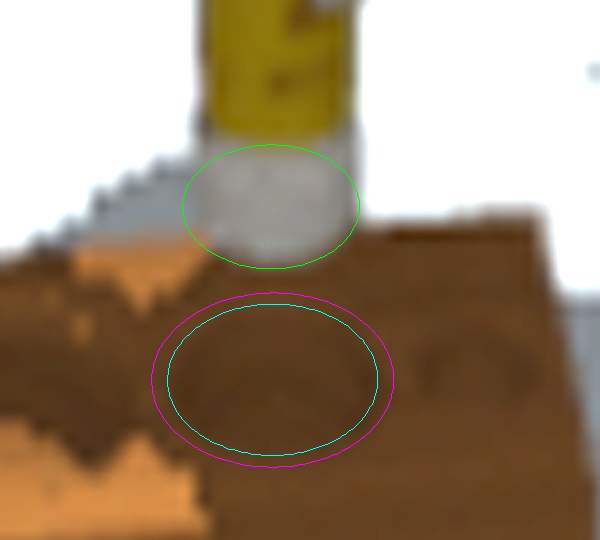

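The predicted outlines agree with the image to about 1 mm: the green foot ellipse lies on the foot, and the mouth rings sit over the hole. I'll go down part of the way and check the force.

```bash
python3 -m handwheel '[[[0,0,0],[0.001,0.001,0.03],0.9],[[0,0,0],[0.001,0.001,0.055],0.9],[[0,0,0],[0.001,0.001,0.07],0.9],[[0,0,0],[0.001,0.001,0.08],0.9],[[0,0,0],[0.001,0.001,0.09],0.9]]' 20
python3 -m handwheel '[[[0,0,0],[0,0,0.006],0.9],[[0,0,0],[0,0,0.012],0.9],[[0,0,0],[0,0,0.018],0.9],[[0,0,0],[0,0,0.018],0.9],[[0,0,0],[0,0,0.018],0.9]]' 20
python3 -c "
from h import *
need(.514,-.3295,.064)"
```

```text
t: 5.3
ee_pos: [0.5139, -0.3287, 0.0818]
ee_rot: [[0.265, 0.964, -0.001], [0.964, -0.265, 0.0], [0.0, -0.001, -1.0]]
contact_force: [-0.1, 0.6, -0.6]
finger_gap: 0.281
grasp_force: 20.0
t: 5.8
ee_pos: [0.514, -0.3288, 0.0737]
ee_rot: [[0.265, 0.964, 0.0], [0.964, -0.265, -0.0], [-0.0, 0.0, -1.0]]
contact_force: [1.0, 0.3, -0.7]
finger_gap: 0.283
grasp_force: 20.0
t 5.8 pos [ 0.514  -0.3288  0.0737] turn [ 0.      0.     -0.0032] shift [-0.0013  0.0003  0.0194] F [ 1.   0.3 -0.7] gap 0.283 grip 20.0
```

No contact with the foot at about 16 mm, so it is already in the hole. Now the last stretch to the floor, then open.

```bash
python3 -m handwheel '[[[0,0,0],[0,0,0.006],0.9],[[0,0,0],[0,0,0.012],0.9],[[0,0,0],[0,0,0.018],0.9],[[0,0,0],[0,0,0.019],0.9],[[0,0,0],[0,0,0.019],0.9]]' 20
for i in 1 2; do python3 -m handwheel '[[[0,0,0],[0,0,0],0.4],[[0,0,0],[0,0,0],0.4],[[0,0,0],[0,0,0],0.4],[[0,0,0],[0,0,0],0.4],[[0,0,0],[0,0,0],0.4]]' 20; done
```

```text
t: 6.3
ee_pos: [0.5139, -0.3287, 0.0639]
ee_rot: [[0.265, 0.964, -0.0], [0.964, -0.265, 0.0], [0.0, -0.0, -1.0]]
contact_force: [-0.5, 0.0, -0.3]
finger_gap: 0.283
grasp_force: 20.0
t: 6.8
ee_pos: [0.514, -0.3288, 0.0641]
ee_rot: [[0.265, 0.964, 0.0], [0.964, -0.265, -0.0], [-0.0, 0.0, -1.0]]
contact_force: [-0.3, -0.2, -0.4]
finger_gap: 0.596
grasp_force: 0.0
t: 7.3
ee_pos: [0.514, -0.3288, 0.0641]
ee_rot: [[0.265, 0.964, -0.0], [0.964, -0.265, 0.0], [-0.0, -0.0, -1.0]]
contact_force: [-0.1, -0.3, 0.3]
finger_gap: 0.599
grasp_force: 0.0
```

Released, with no side force. I'll retreat straight up and look.

```bash
python3 -m handwheel '[[[0,0,0],[0,0,-0.05],0.4],[[0,0,0],[0,0,-0.12],0.4],[[0,0,0],[0,0,-0.2],0.4],[[0,0,0],[0,0,-0.28],0.4],[[0,0,0],[0,0,-0.32],0.4]]' 20
python3 -m handwheel '[[[0,0,0],[0,0,0],0.4],[[0,0,0],[0,0,0],0.4],[[0,0,0],[0,0,0],0.4],[[0,0,0],[0,0,0],0.4],[[0,0,0],[0,0,0],0.4]]' 20
python3 - <<'E'
from h import *
need(.514,-.3295,.064)
a=robot.grab_frame("scene")[110:290,180:320]
g=np.ascontiguousarray(cv2.resize(a[:,:,::-1],None,fx=3.3,fy=3.3,interpolation=cv2.INTER_CUBIC))
t=np.linspace(0,6.28,100)
p=proj("scene",np.c_[.514+.013*np.cos(t),-.3295+.013*np.sin(t),0*t+.104])
cv2.polylines(g,[np.int32((p-[180,110])*3.3)],True,(0,255,0),1)
cv2.imwrite("pics/s5.png",g)
E
```

```text
t: 7.8
ee_pos: [0.515, -0.3292, 0.2277]
ee_rot: [[0.265, 0.964, 0.003], [0.964, -0.265, -0.002], [-0.001, 0.004, -1.0]]
contact_force: [0.3, 0.1, -0.1]
finger_gap: 0.598
grasp_force: 0.0
t: 8.3
ee_pos: [0.5137, -0.3285, 0.223]
ee_rot: [[0.265, 0.964, -0.002], [0.964, -0.265, 0.001], [0.001, -0.002, -1.0]]
contact_force: [-0.3, -0.0, -0.5]
finger_gap: 0.601
grasp_force: 0.0
t 8.3 pos [ 0.5137 -0.3285  0.223 ] turn [-0.0009 -0.0003 -0.0031] shift [-0.0019  0.0017  0.318 ] F [-0.3 -0.  -0.5] gap 0.601 grip 0.0
```

View pics/s5.png

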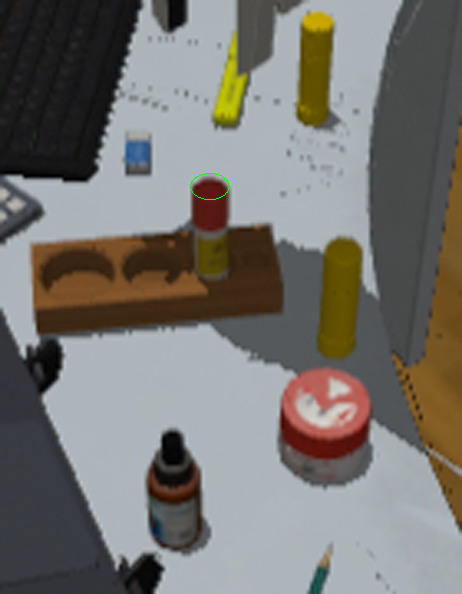

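The stick stands upright, sunk in the third (33 mm) hole. Its cap top at (210,188) coincides with the outline predicted for z=0.104, so it is fully down. The bottle and pot haven't moved, and the gripper is clear above.

```bash
python3 -c "
from plant import robot
print(robot.finish_job())"
```

```text
the job is handed in; nothing more can be done
None
```

The glue stick is standing upright, cap up, at the bottom of the 33 mm hole and released; the dropper bottle and cream pot were not touched, and the job was handed in at about 8.4 s (its verdict was not reported back).

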